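Post the gift through the self-closing flap

ROBOT

A 7-joint arm with a two-finger parallel gripper is mounted at the origin on the work surface. World frame = base frame: x ahead of the robot, y to its left, z up, the work surface at z = 0. Lengths are in mm, angles in rad, forces in N, time in s.
With the tool pointing down it reaches from about 400 to 925 mm from the base axis. Payload 5.6 kg.
Tool frame: the origin (TCP) lies midway between the tips of the shut fingers; the grasp point (between the pads) lies 19 mm behind it; z points along the fingers, y is the line along which they close (so a half turn about z gives the same grasp; the last joint's range is limited). The gripper opens to 85 mm and grips with 20 to 120 N. Pads are 22 mm wide; open, the fingers measure 114 mm over their backs; the gripper's body (76 mm by 85 mm) begins 54 mm behind the grasp point. The pads swing forward as they close: fully open they stand 13 mm farther back than shut.
Start: joints at [-1.174, 0.468, -0.012, 1.603, 0.006, 1.071, -0.056], TCP at [276.782, 588.133, 231.29] pointing down, gripper open.
Joint ranges: [-2.53, 2.53], [-0.31, 2.02], [-1.57, 1.55], [0.28, 2.44], [-1.29, 4.43], [0.15, 1.84], [-2.92, 2.92]. Speed limits (rad/s): [2.57, 2.57, 3.14, 3.14, 3.14, 3.14, 3.14].

INTERFACE

Orientations are given as [roll, pitch, yaw] about the fixed x, y, z axes, in that order (R = Rz(yaw) Ry(pitch) Rx(roll)).
In Python, from bench import movep, movel, movej, grip, wait, ik, get_obs, snapshot, Unreachable, finish_job gives the robot as it stands. Calls block until the motion is done:
- movep(position, orientation): joint-space move of the TCP to a pose.
- movel(position, frame=None, feed=150, f_stop=None): straight line of the TCP; frame=None keeps the orientation; feed is the mean speed in mm/s. With f_stop (N) it stops when the force on the tool has changed by that much, and returns True; else False.
- movej(angles): joint-space move.
- grip(opening, f_grip=None): opening from 0.0 (shut) to 1.0 (fully open); f_grip is the grip in N (None keeps the last); returns when the fingers have stopped.
- wait(seconds).
- ik(position, orientation): joint angles nearest the present ones, or None.
- get_obs(): the state.
- snapshot(name): name is "scene" or "top" or "wrist"; returns a dict with "img" (384x512x3 uint8, blue, green, red), "fovy" (degrees; the focal length in pixels is half the picture's height over the tangent of half this angle, whatever the lens; pixels are square), "cx", "cy" (the principal point, pixels), "extrinsics" (4x4, takes a point from camera to world coordinates); the wrist camera has in their place "hand_eye" (4x4, takes a point from camera to tool coordinates, whose origin is the TCP and whose axes are the flange's). Camera axes: x right, y up, looking along -z (the intrinsics and any distortion apply to the point x, -y, -z); pixel columns grow to the right and rows downward; lengths in mm; the calibration is good to about 2 mm. A picture is of the moment at which its call begins: read the wrist's pose just before it. There is no depth.
A pose or a line that the arm cannot do raises Unreachable and nothing moves.
- finish_job(): hands the job in; it is judged then, once.
The state is a dict: "t": time; "qpos": joint angles; "dq": joint speeds; "joint_torque": joint torques, N m; "eef_pos": TCP position; "eef_rot": TCP orientation; "force": force on the tool from outside, world axes, zero at the start; "wrist_torque": the same for the moment, N m; "gripper_width": opening from 0.0 (shut) to 1.0 (fully open); "gripper_force": force on a finger pad.
Only numpy, scipy, OpenCV 4.12 (cv2) and the standard library are available. Lean on these libraries where they do the work, as an engineer would, in place of code of your own. Each camera call takes 0.05 s, during which the arm holds its last target. There are 200 camera calls.

TASK

On the reception table, push the brass bar down with one fingertip so that the green flap swings up off the mouth of the gift box, and while you keep it open push the lilac gift along its shelf with the other fingertip until it drops into the box. Only then let go so that the flap shuts by itself, and draw back. Push only: do not lift or carry the gift, and leave the other things on the table and on the box where they are.

Things in the scene. Friction and masses are not known exactly. Their poses are not given: they have to be found in the camera images.
- gift_station: Fixed gift station: white shelf leading into a clear box with brass trim. Origin on the table top below the flap; +x runs along the shelf into the box (away from the robot, turned up to 0.35 rad), +y to the left, z up. All mm below are in this frame. Nothing lies under the brass bar beside the shelf (y below -55).
- shelf_end (a point): middle of the white shelf's end edge, at x = -30, y = 0, z = 85 (shelf top). The shelf runs from x = -200 to here, y -55 to 55. Two brass fences at y = -34 and 34 (inner faces 64 apart, 8 high) guide the gift along y = 0. Past this edge is a free drop to the box's floor.
- box_in (a point): middle of the box's floor, at x = 47, y = 0, z = 8. Inside: x -30 to 124, y -69 to 69. Clear walls 135 high; clear roof at z = 135 to 141 from x = 20 to 130; open above between x = -30 and 20.
- flap_axis (a point): pivot of the flap at x = 0, y = -60, z = 105; the axis runs along x. Shut, the green leaf (5 thick) hangs in the plane x = 0 over the mouth, y -30 to 40, z 90 to 125, and stops the gift while it is still on the shelf. It swings up to the right in its own plane; at 1.05 rad its top corner is at z about 202.
- flap (a joint): angle of the flap in rad: 0 = shut, grows as it opens, stop at 1.25. Pressing the brass bar down raises the green leaf; the gift fits beneath from about 1.0 on. The gift cannot push it open. A spring and its weight shut it when let go; pressing the bar takes about 2 to 5 N.
- bar_near_end (a point): centre of the robot-side end of the brass press bar: round, 16 diameter, parallel to x from x = -183 to 2. Shut: y = -92, z = 132 (its top at 140). Pressed to 1.05 rad: y = -99, z = 91 (top at 99). It stays parallel to x, so a fingertip can slide along it while pressing. Moves with the flap.
- gift_center (a point): centre (half-way up) of the lilac gift with white ribbon, 70 along its x, 56 wide, 35 high, about 100 g (70 to 140), loose on the shelf between the fences; its x axis points along the shelf. When its centre passes the shelf's end (station x = -30) by some 10 mm it tips over and drops into the box.
- green_gift: dark green gift cube 60 x 60 x 50 with gold ribbon on the table left of the shelf; origin at centre of underside
- tin: small brass favour tin, 52 diameter, 30 high, standing on the clear roof of the box; origin at centre of underside
- candle: amber glass candle cup, 64 diameter, 45 high, on the table right of the shelf; origin at centre of underside
- flute: champagne flute, 70 foot, 200 high; origin at centre of underside
- goblet: water goblet, 76 wide, 145 high; origin at centre of underside
- can: blue and silver drinks can, 58 diameter, 145 high; origin at centre of underside
- phone: phone lying flat, 150 x 74 x 9, black screen, copper edge; origin at centre of underside
Not all that is in view belongs to the job. There is more than one size of the part that bears gift_center; the job needs the largest.

How it is judged:
By the outcome, as a careful person would: the job done as asked, in the order asked, and still so for the second after the job is handed in, with the robot touching nothing.
It also fails if it takes over 48 s, if anything falls off the work surface, if the arm or the gripper's body presses on something with over 40 N, if the wrist force passes 120 N, or if a joint passes its speed limit or range.

## Working session

There is one attempt and no reset: what is moved stays moved. The work goes in short steps, each a Python script; the robot and the scene stay as the last script left them, time stands still between calls to the robot, and variables do not carry over. Pictures are saved under pics/ and viewed, at most 10 in all, crops included, and the job is handed in when it is done.

```bash
mkdir -p pics; ls
python3 - <<'E'
from bench import *
import cv2,pickle
d={}
for n in("scene","top","wrist"):
    s=snapshot(n); d[n]=s; cv2.imwrite(f"pics/{n}0.png",s["img"]); print(n,{k:v for k,v in s.items() if k!="img"})
pickle.dump(d,open("s0.pkl","wb"))
im=cv2.hconcat([cv2.resize(d[n]["img"],None,fx=1.5,fy=1.5) for n in("scene",)])
cv2.imwrite("pics/a.png",im)
cv2.imwrite("pics/b.png",cv2.resize(d["top"]["img"],None,fx=1.5,fy=1.5))
o=get_obs();print(o)
E
```

```text
pics
scene {'fovy': 45.695610975038434, 'cx': 260.4178494782533, 'cy': 187.92454676037968, 'extrinsics': array([[-8.20862498e-01, -4.26457290e-01,  3.79893325e-01,
         1.10589732e+03],
       [ 5.71122754e-01, -6.15128198e-01,  5.43540339e-01,
         8.18694599e+02],
       [ 1.88635702e-03,  6.63137603e-01,  7.48495131e-01,
         1.23599209e+03],
       [ 0.00000000e+00,  0.00000000e+00,  0.00000000e+00,
         1.00000000e+00]])}
top {'fovy': 55.2345448185891, 'cx': 253.86863099583047, 'cy': 186.89030565763937, 'extrinsics': array([[-9.80371331e-03,  9.98033681e-01, -6.19084675e-02,
         4.89740445e+02],
       [-9.99951835e-01, -9.75625442e-03,  1.06884581e-03,
         2.47567125e+00],
       [ 4.62749357e-04,  6.19159644e-02,  9.98081259e-01,
         1.08219984e+03],
       [ 0.00000000e+00,  0.00000000e+00,  0.00000000e+00,
         1.00000000e+00]])}
wrist {'fovy': 63.05911776038646, 'cx': 257.0859344829146, 'cy': 187.62691159213267, 'hand_eye': array([[-1.21537839e-03,  9.54750930e-01,  2.97404077e-01,
         7.51809524e+01],
       [ 9.99999089e-01,  9.8594
[... 256 characters left out ...]
7399945,  0.46818842, -0.01158098,  1.60339098,  0.00602628,
        1.07138087, -0.0563311 ]), 'dq': array([ 1.94446041e-05, -2.17567506e-03, -5.55602038e-05, -2.72038172e-03,
        1.66578804e-04,  1.61228080e-03, -1.48506790e-03]), 'joint_torque': array([ 8.28422399e-04, -5.32787240e+01,  2.15490698e-02, -2.51554316e+01,
        1.14459594e-02,  5.53741702e-03,  1.68467139e-06]), 'eef_pos': array([276.64052552, 587.73818953, 230.55709858]), 'eef_rot': array([-3.14026503e+00,  1.35289530e-04,  2.70169267e+00]), 'force': array([ 0.16216322, -0.13136077,  0.12082385]), 'wrist_torque': array([ 0.00484373,  0.01203904, -0.0464294 ]), 'gripper_force': 0.0, 'gripper_width': 0.9972944252433275}
```

View pics/a.png

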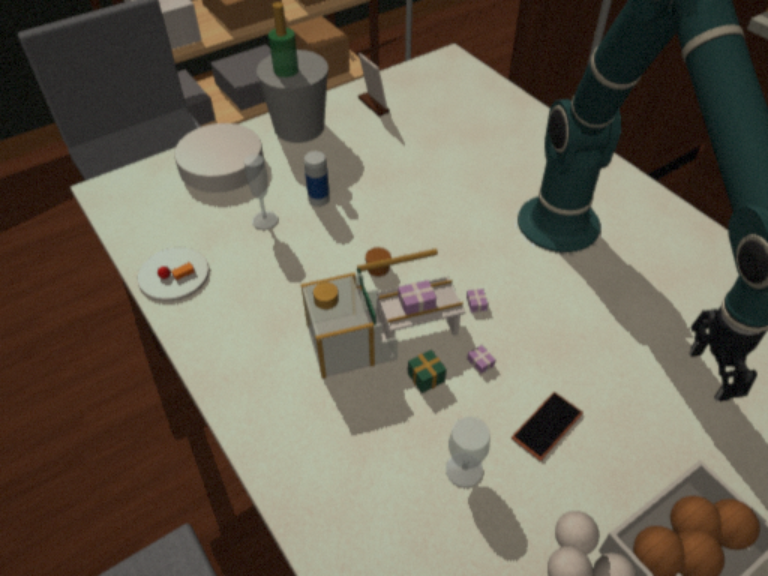

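View pics/b.png

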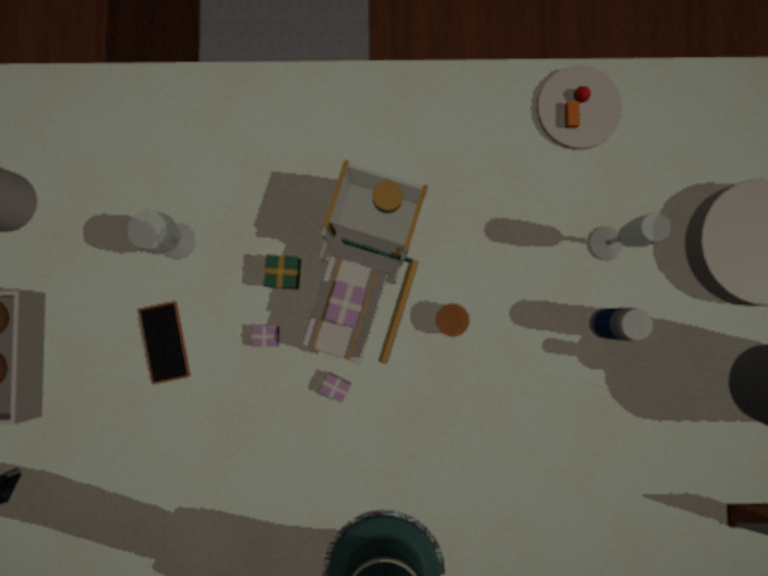

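The scene picture (1.5x scale) shows three lilac gifts:

| Candidate | "top" pixel (1.5x) | "scene" pixel (1.5x) |
|---|---|---|
| Large, on the shelf between the fences | (346,303) | (418,297) |
| Small, on the table | (265,335) | (481,358) |
| Small, on the table | (336,387) | (478,299) |

I choose the one on the shelf. The bar runs from (385,360) to (413,263) in the 1.5x top view.

```bash
cat > h.py <<'E'
import numpy as np,cv2
from scipy.spatial.transform import Rotation as R
def K(s): return s["img"].shape[0]/2/np.tan(np.radians(s["fovy"])/2)
def T_obs(o):
    T=np.eye(4);T[:3,:3]=R.from_euler("xyz",o["eef_rot"]).as_matrix();T[:3,3]=o["eef_pos"];return T
def ray(s,T,px,z):
    f=K(s);d=T[:3,:3]@np.array([(px[0]-s["cx"])/f,-(px[1]-s["cy"])/f,-1]);c=T[:3,3];return c+d*(z-c[2])/d[2]
def proj(s,T,p):
    f=K(s);q=T[:3,:3].T@(np.asarray(p,float)-T[:3,3]);return np.array([s["cx"]+f*q[0]/-q[2],s["cy"]+f*q[1]/q[2]])
def st(pose,p): # station -> world, pose=(x,y,yaw)
    c,s_=np.cos(pose[2]),np.sin(pose[2]);return np.array([pose[0]+c*p[0]-s_*p[1],pose[1]+s_*p[0]+c*p[1],p[2]])
def pose_from_bar(a,b,ya=-92,xa=-183,xb=2): # near/far end world
    yaw=np.arctan2(b[1]-a[1],b[0]-a[0]);m=(a+b)/2
    o=st((0,0,yaw),(( xa+xb)/2,ya,0));return (m[0]-o[0],m[1]-o[1],yaw)
E
python3 - <<'E'
import pickle;from h import *
d=pickle.load(open("s0.pkl","rb"));s=d["top"];T=s["extrinsics"]
h=cv2.cvtColor(s["img"],cv2.COLOR_BGR2HSV)
m=cv2.inRange(h,(12,110,60),(28,255,255));m[:,:250]=0;m[:170]=0;m[:,285:]=0;m[245:]=0
n,l,stt,c=cv2.connectedComponentsWithStats(m);i=1+np.argmax(stt[1:,4]);print(stt[1:])
pts=cv2.findNonZero((l==i).astype(np.uint8));r=cv2.minAreaRect(pts);b=cv2.boxPoints(r);print(r,b)
b=b[np.argsort(-b[:,1])];A=b[:2].mean(0);B=b[2:].mean(0)
p=pose_from_bar(ray(s,T,A,132)[:2],ray(s,T,B,132)[:2])
print(A,B,p,np.linalg.norm(ray(s,T,A,132)-ray(s,T,B,132)))
h=cv2.inRange(h,(135,25,60),(170,255,255));h[:, :200]=0;h[:,260:]=0
n,l,stt,c=cv2.connectedComponentsWithStats(h)
for k in range(1,n):
    if stt[k,4]>60: print(stt[k],c[k],ray(s,T,c[k],120))
for q in [(-183,-92,132),(2,-92,132),(-30,0,85),(-200,55,85),(-200,-55,85)]: print(q,proj(s,T,st(p,q))*1.5)
E
```

```text
[[253 174  25  68 360]
 [250 180   2   5   7]]
((265.2069396972656, 207.2545166015625), (5.140347480773926, 70.50919342041016), 17.19854164123535) [[252.32748 240.17278]
 [273.1759  172.81633]
 [278.0864  174.33626]
 [257.23798 241.6927 ]]
[254.78273 240.93274] [275.63116 173.5763 ] (np.float64(610.5200848185843), np.float64(32.26592561526234), np.float64(-0.31215171707257566)) 182.1382438236592
[221 188  11  12  89] [225.96629213 193.17977528] [533.60441132  74.81984946 120.        ]
[233 191  11  13  94] [238.4787234 196.9787234] [523.31265186  42.0611896  120.        ]
[217 202  10  13  90] [221.44444444 207.94444444] [495.0410507   86.85179554 120.        ]
[229 206  11  12  95] [234.         211.58947368] [485.19959107  54.05184155 120.        ]
(-183, -92, 132) [381.92557565 362.20198976]
(2, -92, 132) [413.68961577 259.57975994]
(-30, 0, 85) [358.60242348 263.87783028]
(-200, 55, 85) [301.16492831 344.55115858]
(-200, -55, 85) [359.40294615 362.86102762]
```

The projected shelf corners and bar ends match the picture. The gift sits at about station x = -106, y = 0. I'll move above the standby point and check with the wrist camera.

Run:
```python
from bench import *;from h import *;import pickle
p=(610.5,32.3,-0.312);o=[np.pi,0,p[2]+np.pi]
for q in [(-165,-47,300),(-165,-47,82),(-40,-47,82)]:
    print(q,st(p,q),ik(st(p,q),o))
movep(st(p,(-175,-47,300)),o);wait(.2)
ob=get_obs();s=snapshot("wrist");s["T"]=T_obs(ob)@s["hand_eye"];pickle.dump(s,open("s1.pkl","wb"))
print(ob["t"],ob["eef_pos"],ob["eef_rot"])
im=cv2.resize(s["img"],None,fx=1.5,fy=1.5)
for q in [(-183,-92,140),(2,-92,140),(-30,0,85),(-200,55,85),(-200,-55,85),(-141,-28,120),(-141,28,120),(-71,28,120)]:
    u=proj(s,s["T"],st(p,q))*1.5;cv2.drawMarker(im,tuple(int(v) for v in u),(0,0,255),0,10)
cv2.imwrite("pics/c.png",im)
```

```text
(-165, -47, 300) [439.03869799  38.21793144 300.        ] [-0.54521323  0.01488503  0.39138514  2.0256652  -0.00636411  1.10217602
  1.10780359]
(-165, -47, 82) [439.03869799  38.21793144  82.        ] [-0.353091    0.36324523  0.22159608  2.22135326 -0.14523826  0.56993798
  1.23579866]
(-40, -47, 82) [ 5.58003892e+02 -1.52405085e-01  8.20000000e+01] [-0.2419903   0.51857305  0.23107973  1.94932233 -0.1786188   0.69308496
  1.35638512]
2.4083 [429.59254778  41.80087336 299.8536583 ] [-3.14123313e+00 -1.73890170e-04  2.83067929e+00]
```

View pics/c.png

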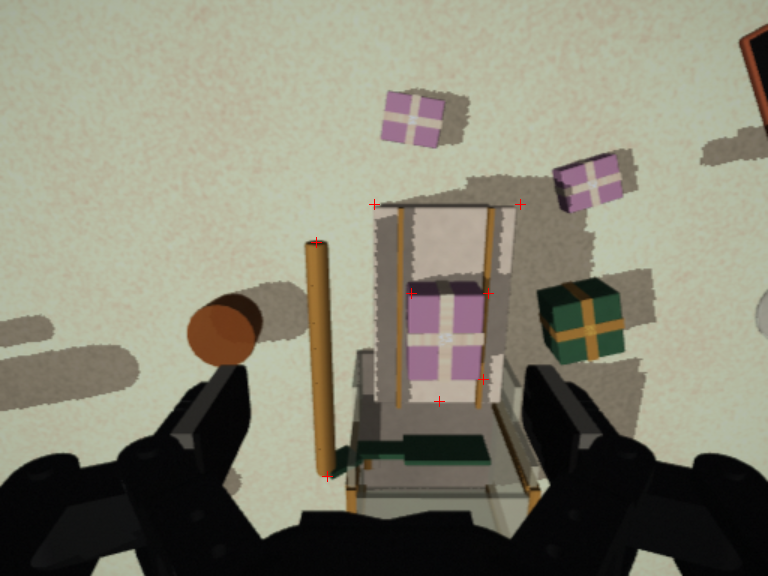

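The wrist picture confirms the pose: the red markers sit within 2–3 mm of the bar ends (317,242) and (327,476), the shelf corners and the gift. The gift on the shelf at (446,335) is clearly the largest lilac one; the small ones are at (413,120) and (590,183). Next I'll descend and find the bar by touch.

Run:
```python
from bench import *;from h import *
p=(610.5,32.0,-0.312);o=[np.pi,0,p[2]+np.pi]
movel(st(p,(-166,-48,160)),o,feed=120);wait(.3)
f0=get_obs()["force"]
hit=movel(st(p,(-166,-48,112)),feed=25,f_stop=1.5)
ob=get_obs();print(hit,ob["t"],ob["eef_pos"],ob["force"]-f0,f0,ob["wrist_torque"])
s=snapshot("wrist");cv2.imwrite("pics/d.png",cv2.resize(s["img"],None,fx=1.5,fy=1.5))
```

```text
True 5.3333 [437.48954027  36.70748123 126.08071696] [-0.55546078 -0.27795362  3.63850298] [ 0.58744848  0.76404373 -0.96269388] [-0.25113365 -0.04534693  0.04361771]
```

View pics/d.png

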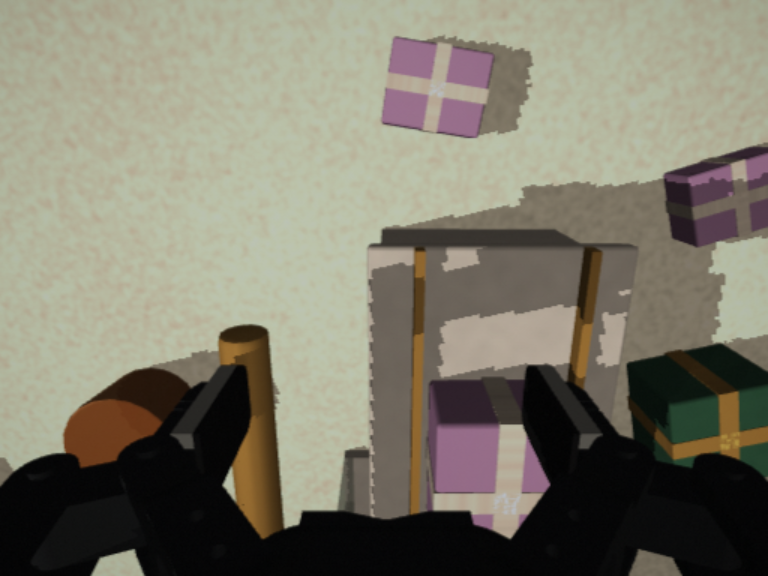

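The right fingertip at (228,367) rests on the bar, with contact at tip z of about 140. The left tip at (545,370) stands behind the gift. Now I'll press down.

Run:
```python
from bench import *;from h import *
p=(610.5,32.0,-0.312)
hit=movel(st(p,(-166,-48,82)),feed=40,f_stop=15);wait(.2)
ob=get_obs();print(hit,ob["t"],ob["eef_pos"],ob["force"])
s=snapshot("wrist");t=snapshot("scene")
a=cv2.resize(t["img"][150:270,180:340],(640,480),interpolation=cv2.INTER_CUBIC);cv2.imwrite("pics/e.png",a)
```

```text
True 5.9333 [436.79980345  34.9989625  123.16106533] [-0.55996712 -2.36789575  3.68089143]
```

View pics/e.png

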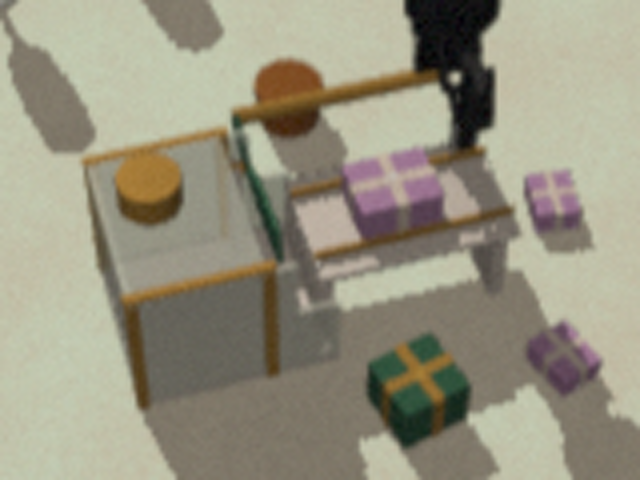

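The move stopped early on a transient, with the flap still nearly shut. I'll measure where the tips really are in the tool frame.

```bash
python3 - <<'E'
from h import *;import pickle
s=pickle.load(open("s1.pkl","rb"))
for u in [(208,367),(247,367),(172,440),(247,400),(525,367),(565,367),(527,400),(603,440)]:
    print(u,ray(s,s["hand_eye"],np.array(u)/1.5,-13).round(1))
for p in [(11,42,-13),(11,57,-13),(-11,42,-13)]: print(p,proj(s,s["hand_eye"],p)*1.5)
E
python3 - <<'E'
from bench import *;from h import *
s=snapshot("wrist");cv2.imwrite("pics/f.png",cv2.resize(s["img"][190:384],None,fx=1.5,fy=1.5))
E
```

```text
(208, 367) [  7.7 -54.3 -13. ]
(247, 367) [  7.7 -42.4 -13. ]
(172, 440) [-18.4 -68.9 -13. ]
(247, 400) [ -3.8 -43.4 -13. ]
(525, 367) [  7.6  42.4 -13. ]
(565, 367) [  7.6  54.6 -13. ]
(527, 400) [ -3.8  44.  -13. ]
(603, 440) [-18.5  69.8 -13. ]
(11, 42, -13) [524.60112198 356.94320759]
(11, 57, -13) [574.13936643 356.90271905]
(-11, 42, -13) [518.57368669 419.91645003]
```

View pics/f.png

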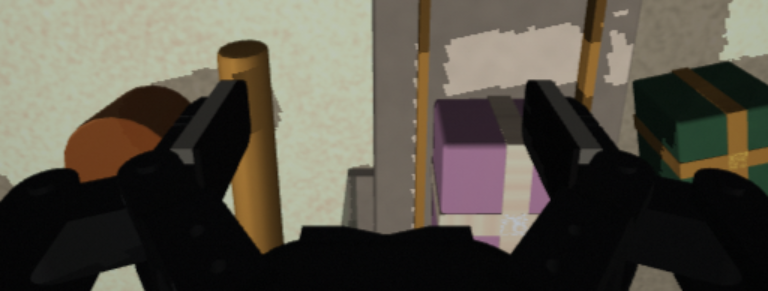

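The right tip spans tool y of -42 to -54 and sits outboard on the bar's flank. I'll lift, shift 5 mm inboard, and press again following the bar's arc.

Run:
```python
from bench import *;from h import *
p=(610.5,32.0,-0.312)
inv=lambda w:(np.array([[np.cos(p[2]),np.sin(p[2])],[-np.sin(p[2]),np.cos(p[2])]])@(w[:2]-np.array(p[:2]))).round(1)
movel(st(p,(-166,-47,134)),feed=60);movel(st(p,(-166,-44,134)),feed=60)
c=lambda a:(105+41.9*np.sin(2.44+a),-60+41.9*np.cos(2.44+a)) # bar z,y
for a in (0.3,.6,.9,1.13):
    z,y=c(a);hit=movel(st(p,(-166,max(y+47.5,-51),z+8-13.5)),feed=30,f_stop=25)
    ob=get_obs();print(a,hit,ob["t"],inv(ob["eef_pos"]),ob["eef_pos"][2],ob["force"].round(2))
    if hit: break
wait(.2);ob=get_obs();print(inv(ob["eef_pos"]),ob["eef_pos"][2],ob["force"].round(2))
t=snapshot("scene")
cv2.imwrite("pics/g.png",cv2.resize(t["img"][150:270,180:340],(640,480),interpolation=cv2.INTER_CUBIC))
```

```text
0.3 False 7.475 [-166.   -51.5] 115.81741057686537 [-0.81 -3.26  4.3 ]
0.6 False 8.0333 [-166.   -50.4] 103.68536145215194 [0.26 0.56 2.73]
0.9 False 8.6 [-165.9  -51.2] 91.12840192696174 [ 0.7  -0.87  2.62]
1.13 False 9.0583 [-165.9  -50.1] 82.0608990504538 [1.42 1.1  4.  ]
[-165.8  -50.2] 82.24717923276556 [1.19 1.92 3.89]
```

View pics/g.png

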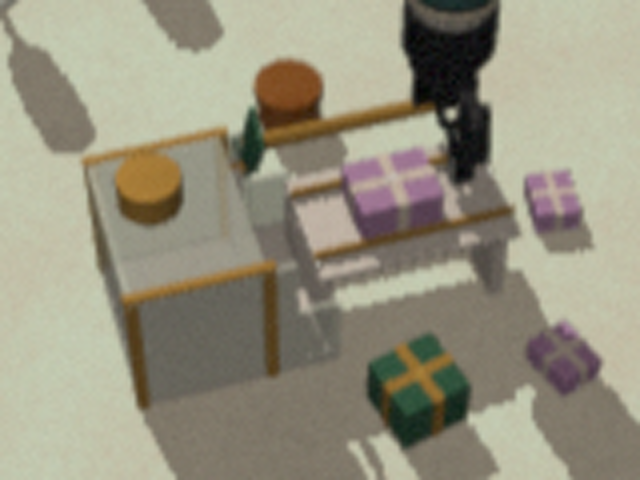

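The flap is up at (252,140) and the bar is down. Now I'll push along the shelf while keeping the pressure on.

Run:
```python
from bench import *;from h import *
p=(610.5,32.0,-0.312)
inv=lambda w:(np.array([[np.cos(p[2]),np.sin(p[2])],[-np.sin(p[2]),np.cos(p[2])]])@(w[:2]-np.array(p[:2]))).round(1)
for x in (-140,-110,-85,-62):
    hit=movel(st(p,(x,-50,82)),feed=45,f_stop=15)
    ob=get_obs();print(x,hit,ob["t"],inv(ob["eef_pos"]),ob["eef_pos"][2].round(1),ob["force"].round(2))
    if hit: break
wait(.3)
t=snapshot("scene")
cv2.imwrite("pics/i.png",cv2.resize(t["img"][150:270,180:340],(640,480),interpolation=cv2.INTER_CUBIC))
```

```text
-140 False 10.0333 [-139.2  -50.4] 82.1 [-1.19 -0.78  3.45]
-110 False 10.85 [-109.3  -49.8] 82.2 [-1.56  0.51  3.07]
-85 False 11.5583 [-84.5 -50.2] 82.1 [-0.81  0.15  3.05]
-62 False 12.2167 [-61.1 -49.9] 82.2 [0.07 0.77 3.4 ]
```

View pics/i.png

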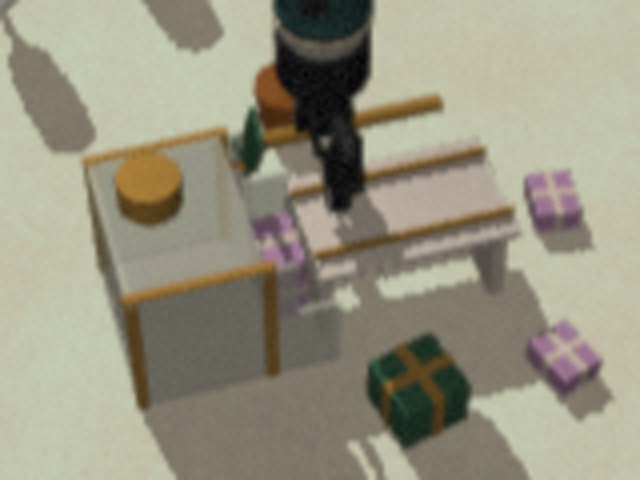

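The gift has left the shelf and shows in the box at (280,250). I'll let it settle and compare both cameras before letting go.

Run:
```python
from bench import *;from h import *
wait(.7)
t=snapshot("scene");u=snapshot("top");p=(610.5,32.0,-0.312)
a=cv2.resize(t["img"][170:245,200:275],(400,400),interpolation=cv2.INTER_CUBIC)
b=cv2.resize(u["img"][100:200,190:290],(400,400),interpolation=cv2.INTER_CUBIC)
cv2.imwrite("pics/j.png",cv2.hconcat([a,b]))
h=cv2.cvtColor(t["img"],cv2.COLOR_BGR2HSV);m=cv2.inRange(h,(135,25,60),(170,255,255));m[:,:235]=0;m[:,265:]=0;m[:195]=0;m[235:]=0
print(cv2.boundingRect(m))
for q in [(-30,-28,8),(-30,28,8),(-30,-28,78),(-30,28,78),(5,28,78),(5,28,43),(5,-28,78),(40,28,43),(40,-28,43),(40,28,8)]: print(q,((proj(t,t["extrinsics"],st(p,q))-[200,170])*400/75).round())
```

```text
(243, 203, 14, 24)
(-30, -28, 8) [284. 240.]
(-30, 28, 8) [309. 307.]
(-30, -28, 78) [283. 170.]
(-30, 28, 78) [309. 238.]
(5, 28, 78) [253. 251.]
(5, 28, 43) [255. 287.]
(5, -28, 78) [229. 183.]
(40, 28, 43) [199. 300.]
(40, -28, 43) [176. 231.]
(40, 28, 8) [201. 334.]
```

View pics/j.png

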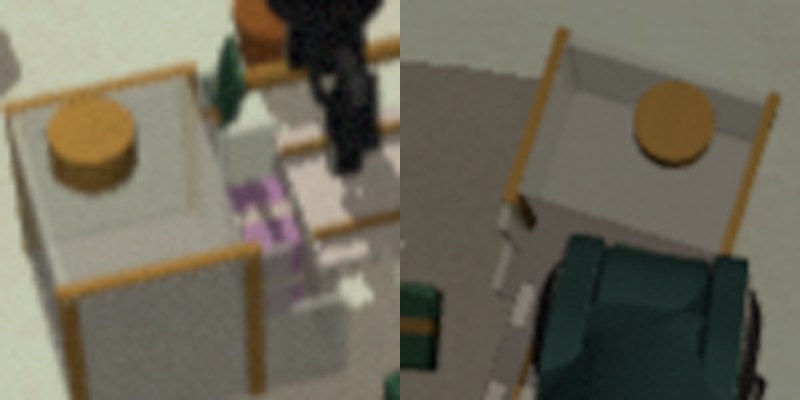

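The gift stands on end on the box floor at about station x -30 to 5, with its top at z of about 78. That is below the shelf and clear of the flap's 90 mm lower edge, and its top face at left-panel (265,215) matches that projection. Now I'll let go by rising straight up, then draw back.

Run:
```python
from bench import *;from h import *
p=(610.5,32.0,-0.312)
movel(st(p,(-62,-50,150)),feed=70,f_stop=20);ob=get_obs();print(ob["t"],ob["eef_pos"],ob["force"].round(2))
movel(st(p,(-62,-50,230)),feed=120)
movel(st(p,(-200,-50,260)),feed=120);wait(.8)
ob=get_obs();print(ob["t"],ob["force"].round(2))
t=snapshot("scene");s=snapshot("wrist")
a=cv2.resize(t["img"][150:270,180:340],(533,400),interpolation=cv2.INTER_CUBIC)
b=cv2.resize(s["img"],(267,200));cv2.imwrite("pics/k.png",cv2.hconcat([a,cv2.copyMakeBorder(b,0,200,0,0,cv2.BORDER_CONSTANT)]))
```

```text
14.4917 [535.73407058   3.45447047 149.52774116] [-0.51  0.69 -1.45]
17.4333 [0.42 0.45 0.7 ]
```

View pics/k.png

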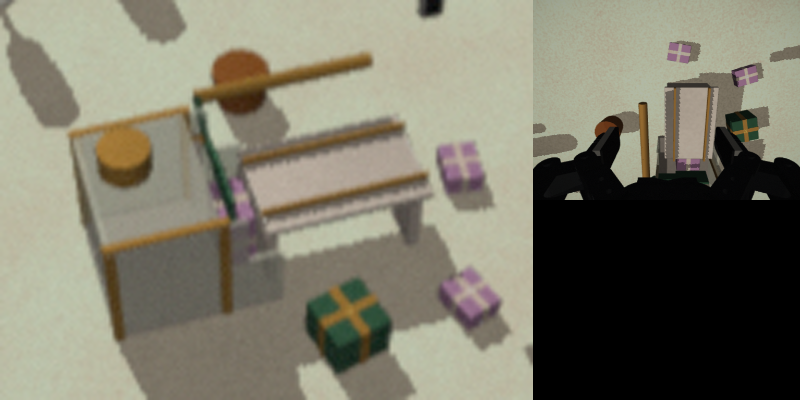

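The flap is shut (green leaf at (215,160)) and the bar is back up. The gift is in the box at (235,205), the shelf is empty, and the tin, candle and cube are where they were. The robot is clear, so I'll hand in.

```bash
python3 -c "
from bench import *
print(finish_job())"
```

```text
the job is handed in; nothing more can be done
None
```

The job is handed in: the lilac gift is in the box, standing on end near the mouth, the flap shut by itself, and the arm is drawn back clear at about 17 s of the 48 s limit.

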